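Hold a bulldog clip open over a pick-up counter card

TASK

Squeeze the two handles of the steel spring clip that is parked on the rail so that its jaws gape, lift it off the rail while it gapes, and bring it down astride the middle of the top edge of the tall card, jaws parallel to the card and about 2 cm of card between them. Finish holding it there, still squeezed wide open and upright, with nothing of the clip touching the card, so that a colleague can slip a note in: do not let go. Do not push the tall card and its stand about, and leave the low card, the jar, the carton and the mouse alone.

Things in the scene. Friction and masses are not known exactly. Their poses are not given: they have to be found in the camera images.
- clip: Loose steel spring clip (bulldog clip), 0.09 kg, standing jaws down, clamped on the rail's top edge. Origin on its hinge rod; z up out of the handles, y along rod and jaws, x the way it is squeezed and opens. Handles rise in a V to 42 mm above the origin, jaws reach 38 mm below it and are 60 mm wide along y. The rod with its coil (radius 7 mm) is the roof of the mouth.
- clip_grip (a point): Where to squeeze: midway between the handles, 30 mm above the rod, 12 mm below their tops; axes as the clip's. Handle plates 30 mm wide along y; parked, 50 mm over the outer top edges; squeezed to the stop, upright and parallel, 22 mm over the outer faces. That takes about 6 N a side; 20 N or more just holds it at the stop. The spring shuts it when let go.
- clip_mouth (a point): Point midway between the two jaw tips, 37 mm below the hinge rod; axes as the clip's. Wide open, the jaws' lower ends are 31 mm apart inside and about 42 mm outside.
- clip_jaw_a (a joint): Swing of each jaw (the two move alike), rad: about 0 parked on the rail, 0.36 at the stop, wide open.
- rail: Fixed parking rail: grey foot 70 x 160 x 12 mm on the counter and an upright aluminium strip 4 mm thick, 160 mm long along y, top edge 100 mm above the counter. Origin under the centre of the foot. The clip hangs somewhere along it, with 22 mm of strip in its jaws.
- tall_card: The tall card: stiff white card 100 mm wide (along y), 3 mm thick (along x), its top edge 140 mm above the counter, upright in a loose 0.5 kg grey stand with a foot 70 x 90 x 12 mm. Origin under the centre of the foot.
- tall_card_top (a point): Middle of the tall card's top edge; y along the edge, x square to the card's face, z up.
- low_card: Bystander: the low card, 140 mm wide (along y), 3 mm thick, top edge 80 mm above the counter, in a loose stand with a foot 70 x 126 x 12 mm. Origin under the foot.
- jar: Bystander: white medicine jar, 48 mm across, 75 mm tall, origin under its base.
- carton: Bystander: small white carton 40 x 70 x 30 mm, lying flat, origin under its base.
- mouse: Bystander: black computer mouse 105 x 60 x 34 mm, origin under its base.
Not all that is in view belongs to the job. Leave any green or red look-alike of the tall_card alone.

How it is judged:
By the outcome, as a careful person would: the job done as asked, in the order asked, and still so for the second after the job is handed in, while the arm keeps its last pose, push and grip.
It also fails if it takes over 38 s, if anything falls off the work surface, if the arm or the gripper's body presses on something with over 40 N, if the wrist force passes 120 N, or if a joint passes its speed limit or range.

ROBOT

A 6-joint arm with a two-finger parallel gripper is mounted at the origin on the work surface. World frame = base frame: x ahead of the robot, y to its left, z up, the work surface at z = 0. Lengths are in mm, angles in rad, forces in N, time in s.
With the tool pointing down it reaches from about 150 to 775 mm from the base axis. Payload 6.1 kg.
Tool frame: the origin (TCP) lies between the finger pads; the fingertips stand 14 mm ahead of it and the grasp point (between the pads) lies 5 mm behind it (arm.finger_overhang is the distance from the TCP to the fingertips, in mm); z points along the fingers, x is the direction in which the jaws open and shut, and the axes are right-handed (so a half turn about z gives the same grasp; the last joint's range is limited). The gripper opens to 85 mm and grips with 20 to 120 N. Pads are 22 mm wide; open, the fingers measure 114 mm over their backs; the gripper's body (76 mm by 85 mm) begins 54 mm behind the grasp point. The pads swing forward as they close: fully open they stand 13 mm farther back than shut.
Start: joints at [-1.295, 0.126, -0.04, 1.405, 0, 1.571], TCP at [142.96, -505.144, 245.295] pointing down, gripper open.
Joint ranges: [-2.72, 2.72], [-0.95, 1.95], [-1.27, 1.35], [-1.78, 2.02], [-1.46, 1.47], [-3.14, 3.14]. Speed limits (rad/s): [2.39, 2.39, 3.01, 3.14, 3.14, 3.14].

INTERFACE

Orientations are given as a unit quaternion [w, x, y, z].
In Python, from rig import arm gives the robot as it stands. The module is installed in compiled form; this text tells all that it offers.
- The arm moves only by the shell command python3 -m pendant 'ROWS' [FORCE]. ROWS is JSON, a list of rows, each a list of 3 entries, a list of its own where there are three numbers: the turn, a rotation vector about the tool's x, y, z in units of 6 degrees (1.0 is 6 degrees), then the shift along the tool's x, y, z in units of 50 mm (1.0 is 50 mm), then the opening, from 0 (shut) to 1 (fully open). In form: [[[ax, ay, az], [tx, ty, tz], hand], ...]. A call has exactly 10 rows; each row is the pose to reach, as a shift and turn from the pose commanded when the call began, along the tool's axes at that moment; what a row does not reach only later rows make up. A row lasts 1/8 s, in which the tool goes at most 62.5 mm and 10.7 degrees, less where a joint would pass 70% of its speed; a pose out of reach is approached as far as the arm can. A call with a gripper value outside its range is refused whole. The fingers move at their own pace and stop on an object; FORCE is the grip in N (left out, the last holds). Time passes only in rows, so rows that repeat a pose let the fingers close, or fill a call up. It gives the time, the measured TCP pose, the force and the opening at its end, in the units of the state.
- arm.get_obs(): the state, without advancing time (a new reading comes with each control period).
- arm.snapshot(name): name is "scene" or "top"; returns a dict with "img" (420x560x3 uint8, red, green, blue), "intrinsics" (3x3 intrinsics, pixels), "k1" (the pictures are not rectified: a ray, as slopes to the right and down, at radius r is drawn at 1 + k1 r^2 times it, then the intrinsics apply), "rvec" (rotation vector, rad) and "tvec" (3), from world to camera coordinates, as OpenCV has them. Camera axes: x right, y down, z forward; pixel columns grow to the right and rows downward; lengths in mm; the calibration is good to about 2 mm. A picture is of the moment at which its call begins. There is no depth.
- arm.job_done(): hands the job in, once; it reports no verdict.
The state is a dict: "time": time; "joint_pos": joint angles; "dq": joint speeds; "joint_torque": joint torques, N m; "position": TCP position; "tool_rot": TCP orientation; "wrist_force": force on the tool from outside, world axes, zero at the start; "ft_torque": the same for the moment, N m; "grip_width": finger opening in mm.
Only numpy, scipy, OpenCV 4.12 (cv2) and the standard library are available. Lean on these libraries where they do the work, as an engineer would, in place of code of your own. Each camera call takes 0.05 s, during which the arm holds its last target. There are 200 camera calls.

## Working session

There is one attempt and no reset: what is moved stays moved. The work goes in short steps, Python scripts to look and compute and a shell command to move; the robot and the scene stay as the last step left them, time stands still between calls to the robot, and variables do not carry over. Pictures are saved under pics/ and viewed, about 8 in all and at most 12, crops included, and the job is handed in when it is done.

```bash
mkdir -p pics
cat > h.py <<'E'
import numpy as np,cv2
from rig import arm
def snap(n):
    s=arm.snapshot(n); return {k:(np.array(v) if k!='k1' else v) for k,v in s.items()}
def ray(s,uv):
    K=s['intrinsics'];uv=np.array(uv,float).reshape(-1,1,2)
    p=cv2.undistortPoints(uv,K,np.array([s['k1'],0,0,0,0.]),None,None).reshape(-1,2) if 0 else None
    x=(uv.reshape(-1,2)-K[:2,2])/[K[0,0],K[1,1]]
    u=x.copy()
    for _ in range(30): u=x/(1+s['k1']*(u**2).sum(1,keepdims=True))
    R=cv2.Rodrigues(s['rvec'].astype(float))[0]
    d=np.c_[u,np.ones(len(u))]@R; c=-R.T@s['tvec'].reshape(3)
    return c,d
def onz(s,uv,z):
    c,d=ray(s,uv); return c+d*((z-c[2])/d[:,2])[:,None]
def proj(s,P):
    return cv2.projectPoints(np.array(P,float).reshape(-1,1,3),s['rvec'].astype(float),s['tvec'].astype(float),s['intrinsics'].astype(float),np.array([s['k1'],0,0,0,0.]))[0].reshape(-1,2)
def tri(s1,a,s2,b):
    c1,d1=ray(s1,a);c2,d2=ray(s2,b);o=[]
    for u,v in zip(d1,d2):
        t=np.linalg.lstsq(np.c_[u,-v],c2-c1,rcond=None)[0];p,q=c1+u*t[0],c2+v*t[1];o.append([*((p+q)/2),np.linalg.norm(p-q)])
    return np.array(o)
E
python3 - <<'E'
from h import *
import pickle
d={}
for n in('scene','top'):
    s=snap(n);d[n]=s;cv2.imwrite(f'pics/{n}0.png',cv2.resize(s['img'][:,:,::-1],(800,600)))
    R=cv2.Rodrigues(s['rvec'].astype(float))[0];print(n,-R.T@s['tvec'],s['k1'],s['intrinsics'][0,0])
pickle.dump(d,open('s0.pkl','wb'));o=arm.get_obs();print(o)
E
```

```text
scene [1147.76833074 -749.72993156  728.53160761] -0.18742806172070547 542.0051352631231
top [313.54540628 -52.35791573 993.33815155] 0.006093353207107774 402.9492181076119
{'time': 0.1, 'joint_pos': array([-1.29503429e+00,  1.26359140e-01, -4.04931284e-02,  1.40537176e+00,
        1.20495727e-05,  1.57079328e+00]), 'dq': array([ 0.00026331, -0.00214229,  0.00229035,  0.00142292, -0.00034152,
        0.00089381]), 'joint_torque': array([ 1.82764867e-03, -4.36900842e+01,  3.53606880e+01,  1.36084415e-02,
       -8.82254380e-05, -6.63319383e-06]), 'position': array([ 142.86137632, -504.84891445,  244.59196168]), 'tool_rot': array([-4.35405964e-04,  7.97584646e-01, -6.03206618e-01, -5.65720183e-04]), 'wrist_force': array([ 0.1897914 , -0.40309872,  1.19435464]), 'ft_torque': array([ 0.01039308, -0.04733532, -0.00145572]), 'grip_width': 85.30114281968739}
```

View pics/scene0.png

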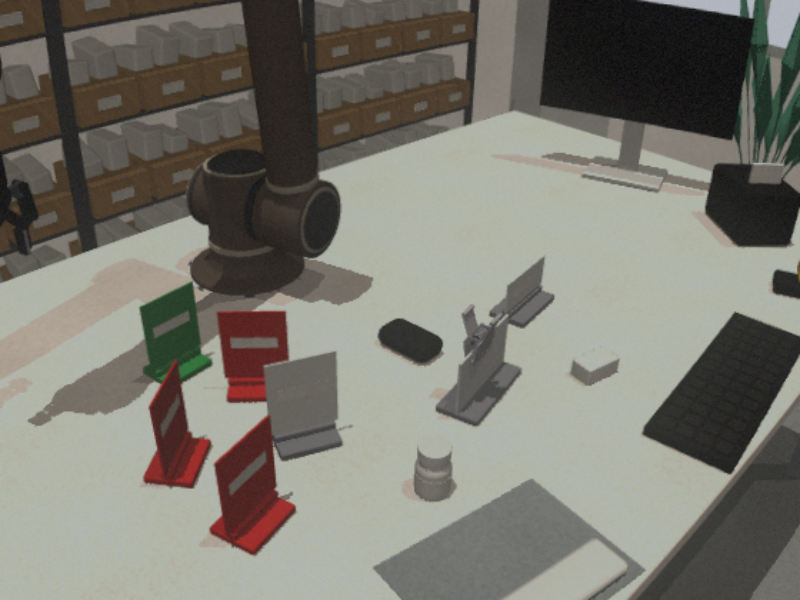

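View pics/top0.png

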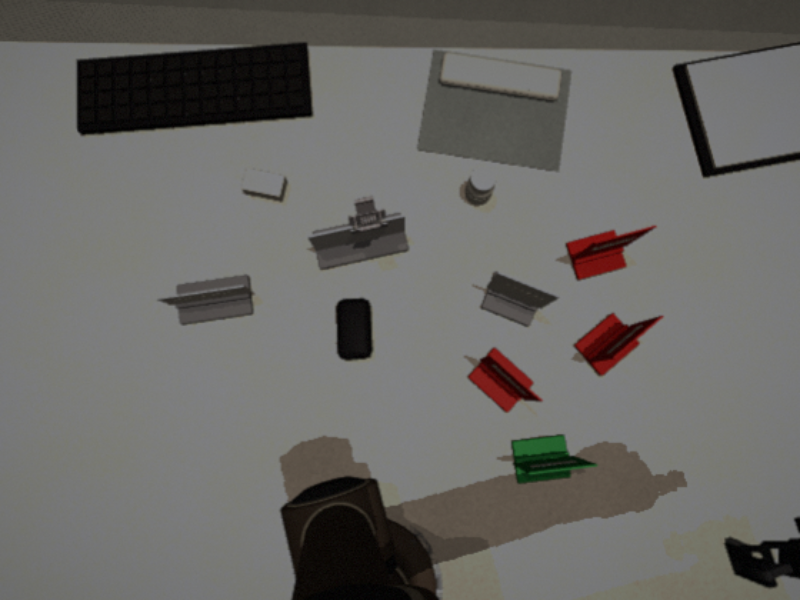

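Scene view (in 800×600 pixels): the clip is on the rail at (478,330), or (367,213) from above. Things that could be taken for the tall card:

| Candidate | Scene pixel | Top pixel |
|---|---|---|
| Grey-white card | (303,400) | (518,298) |
| Red cards | (255,350), (170,430), (250,485) | – |
| Green card | (172,335) | – |
| Low card | (525,290) | (212,300) |

The grey-white card fits the description, since it is tall and has no colour. I'll check it and the clip in one close crop.

Run:
```python
from h import *
import pickle
d=pickle.load(open('s0.pkl','rb'))
def crop(n,x,y,w,h,k): return cv2.resize(d[n]['img'][y:y+h,x:x+w,::-1],(w*k,h*k),interpolation=cv2.INTER_CUBIC)
a=np.vstack([crop('top',212,132,80,60,5),crop('top',325,182,80,60,5)])
b=np.vstack([crop('scene',303,208,80,60,5),crop('scene',178,240,80,60,5)])
cv2.imwrite('pics/c1.png',cv2.convertScaleAbs(np.hstack([a,b]),alpha=1.5))
```

```text
(no output)
```

View pics/c1.png

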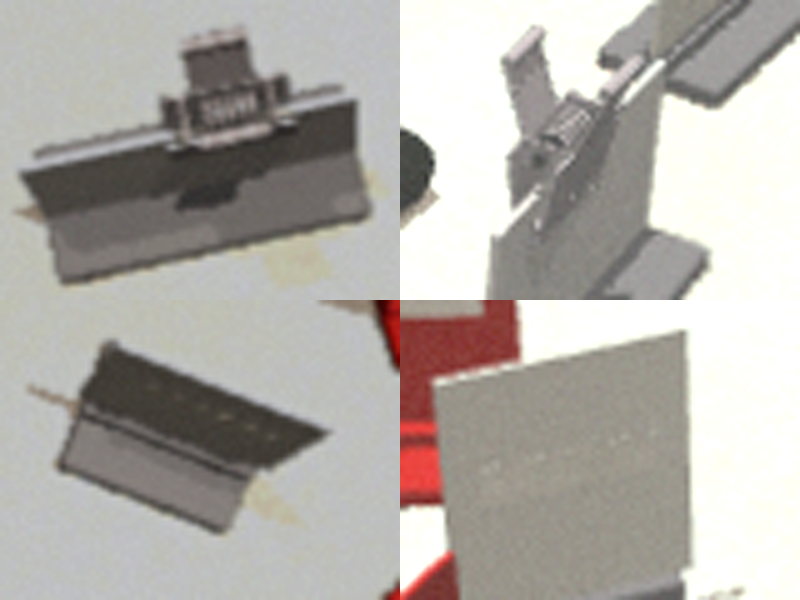

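Top row is the clip, seen from above and from the scene camera. Bottom row is the grey card, a plain tall card and so the right one. Handle-top corners and card-top corners are clear in both views, so I'll triangulate them.

Run:
```python
from h import *
import pickle
d=pickle.load(open('s0.pkl','rb'))
t,s=d['top'],d['scene']
c=lambda a,ox,oy:(np.array(a,float)+.5)/5-.5+[ox,oy]
T=lambda *a:c(a,212,132)
S=lambda *a:c(np.array(a)-[400,0],303,208)
P=tri(t,T((182,45),(245,33),(205,140),(272,130)),s,S((645,60),(605,97),(540,30),(503,58)))
print('clip H+,H-,L+,L-\n',P.round(1),'\nmean',P.mean(0).round(1))
A=tri(t,c([(108,345),(328,432)],325,182-60),s,c([(285,32+300),(33,82+300)],178,240-60))
print('card top',A.round(1),A.mean(0).round(1))
print('card onz140',onz(t,c([(108,345),(328,432)],325,122),140).round(1),onz(s,c([(285,332),(33,382)],178,180),140).round(1))
e=onz(t,T((24,165),(356,98)),100);print('rail top',e.round(1), e.mean(0))
f=onz(t,T((62,283),(372,215)),12);print('rail foot',f.round(1))
ft=onz(t,c([(60,468),(228,533)],325,122),12);print('card foot near edge',ft.round(1))
for n,e in(('rail',e),('foot',f),('card',A[:,:3]),('cardz',onz(t,c([(108,345),(328,432)],325,122),140)),('cfoot',ft),('H',P[:2,:3]),('L',P[2:,:3])):
    v=e[0]-e[1];print(n,np.degrees(np.arctan2(-v[0],v[1])).round(2),np.linalg.norm(v[:2]).round(1))
```

```text
clip H+,H-,L+,L-
 [[602.8  22.3 151.1   6.1]
 [607.8  -6.3 148.8   2.1]
 [559.   10.4 151.4   2.9]
 [563.5 -18.4 152.1   3. ]] 
mean [583.3   2.  150.8   3.5]
card top [[ 4.949e+02 -1.943e+02  1.355e+02  2.000e-01]
 [ 4.575e+02 -2.875e+02  1.380e+02  1.500e+00]] [ 476.2 -240.9  136.8    0.8]
card onz140 [[ 494.  -193.5  140. ]
 [ 456.7 -287.6  140. ]] [[ 499.8 -198.6  140. ]
 [ 460.3 -288.6  140. ]]
rail top [[560.2  95.4 100. ]
 [593.4 -55.9 100. ]] [576.7832475   19.76949798 100.        ]
rail foot [[524.2  89.1  12. ]
 [560.5 -64.7  12. ]]
card foot near edge [[ 459.  -190.1   12. ]
 [ 427.5 -272.1   12. ]]
rail 12.4 154.9
foot 13.25 158.0
card -21.87 100.4
cardz -21.62 101.2
cfoot -20.98 87.9
H 9.91 29.0
L 9.01 29.2
```

```bash
cat >> h.py <<'E'
from scipy.spatial.transform import Rotation as Ro
def plan(p,yaw):
    o=arm.get_obs();q=o['tool_rot'];R=Ro.from_quat([q[1],q[2],q[3],q[0]])
    a=np.radians(yaw);c,s=np.cos(a),np.sin(a)
    G=Ro.from_matrix(np.array([[c,s,0],[s,-c,0],[0,0,-1]]))
    print('turn',((R.inv()*G).as_rotvec(degrees=True)/6).round(3),'shift',(R.inv().apply(np.array(p)-o['position'])/50).round(3))
    print('now',o['position'].round(1),'F',o['wrist_force'].round(1),'w',round(o['grip_width'],1),'t',round(o['time'],2))
E
python3 -c "
from h import *
plan([581,2,210],12.8)"
```

```text
turn [-1.00e-02  1.10e-02 -1.45e+01] shift [ -7.367 -11.192   0.702]
now [ 142.9 -504.8  244.6] F [ 0.2 -0.4  1.2] w 85.3 t 0.1
```

```bash
python3 -m pendant '[[[0,0,-1],[-0.5,-0.8,0],1],[[0,0,-2],[-1.0,-1.6,0],1],[[0,0,-3],[-1.5,-2.4,0],1],[[0,0,-4],[-2.0,-3.2,0],1],[[0,0,-5.2],[-2.6,-4.0,0],1],[[0,0,-6.4],[-3.2,-4.9,0],1],[[0,0,-7.6],[-3.8,-5.8,0],1],[[0,0,-8.8],[-4.4,-6.7,0],1],[[0,0,-10],[-5.0,-7.6,0],1],[[0,0,-11],[-5.6,-8.5,0],1]]' 40; python3 -c "
from h import *
plan([581,2,210],12.8)"
```

```text
time: 1.35
position: [476.4, -118.4, 245.0]
tool_rot: [0.0, 0.998, -0.07, -0.0]
wrist_force: [0.9, -0.7, 1.0]
grip_width: 85.3
turn [ 1.000e-03  3.000e-03 -3.463e+00] shift [ 1.737 -2.675  0.7  ]
now [ 476.4 -118.4  245. ] F [ 0.9 -0.7  1. ] w 85.3 t 1.35
```

```bash
python3 -m pendant '[[[0,0,-0.6],[0.3,-0.5,0.1],1],[[0,0,-1.2],[0.6,-1.0,0.2],1],[[0,0,-1.8],[0.9,-1.5,0.3],1],[[0,0,-2.4],[1.2,-2.0,0.4],1],[[0,0,-3],[1.5,-2.4,0.6],1],[[0,0,-3.46],[1.74,-2.68,0.7],1],[[0,0,-3.46],[1.74,-2.68,0.7],1],[[0,0,-3.46],[1.74,-2.68,0.7],1],[[0,0,-3.46],[1.74,-2.68,0.7],1],[[0,0,-3.46],[1.74,-2.68,0.7],1]]'
python3 - <<'E'
from h import *
plan([581,2,141],12.8)
a=snap('top');b=snap('scene')
f=lambda s,x,y,w,h,k:cv2.resize(s['img'][y:y+h,x:x+w,::-1],(w*k,h*k),interpolation=cv2.INTER_CUBIC)
u=proj(b,[581,2,160])[0].astype(int);v=proj(a,[581,2,180])[0].astype(int);print(u,v)
cv2.imwrite('pics/h1.png',cv2.convertScaleAbs(np.hstack([f(b,u[0]-50,u[1]-65,100,130,4),f(a,v[0]-50,v[1]-65,100,130,4)]),alpha=1.6))
E
```

```text
time: 2.6
position: [580.7, -0.3, 210.8]
tool_rot: [0.0, 0.994, 0.109, 0.0]
wrist_force: [0.9, 0.9, 0.3]
grip_width: 85.7
turn [ 0.002 -0.006 -0.048] shift [ 0.015 -0.043  1.396]
now [ 5.807e+02 -3.000e-01  2.108e+02] F [0.9 0.9 0.3] w 85.7 t 2.6
[335 215] [255 145]
```

View pics/h1.png

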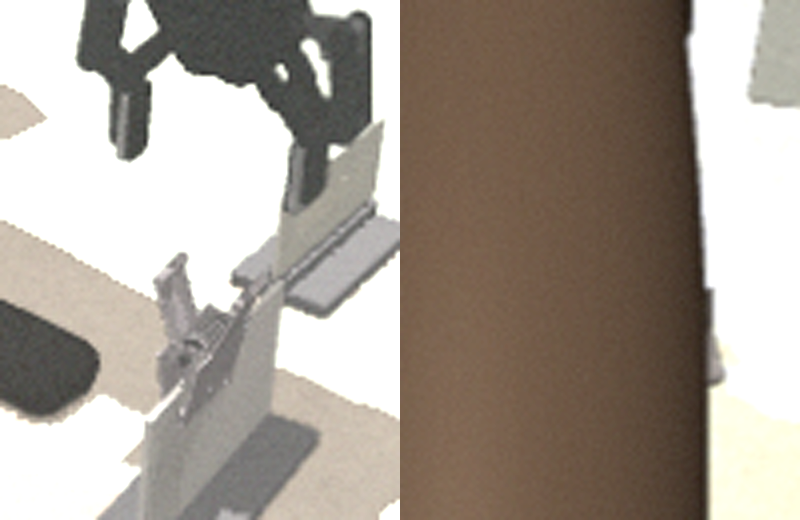

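The crop shows the open fingers straddling the clip. Finger tips are at (128,155) and (310,205), handle tops at (178,258) and (265,283). The tool and handle midpoints line up, so I'll check how large the common scene-camera bias is.

Run:
```python
from h import *
b=snap('scene')
o=np.array([335-50,215-65])
for p in([580.7,-.3,210],[580.7,-.3,200],[581,2,158],[583,0,158],[581,-2,158]): print(p,((proj(b,p)[0]-o+.5)*4).round(0))
a=np.radians(12.8);n=np.array([np.cos(a),np.sin(a)])
for k in(-46,46): print(k,((proj(b,[580.7+k*n[0],-.3+k*n[1],209])[0]-o+.5)*4).round(0))
```

```text
[580.7, -0.3, 210] [210. 180.]
[580.7, -0.3, 200] [208. 197.]
[581, 2, 158] [205. 268.]
[583, 0, 158] [206. 271.]
[581, -2, 158] [200. 271.]
-46 [128. 156.]
46 [294. 208.]
```

```bash
python3 -m pendant '[[[0,0,-0.05],[0.03,-0.04,0.2],1],[[0,0,-0.05],[0.04,-0.04,0.4],1],[[0,0,-0.05],[0.04,-0.04,0.6],1],[[0,0,-0.05],[0.04,-0.04,0.8],1],[[0,0,-0.05],[0.04,-0.04,1.0],1],[[0,0,-0.05],[0.04,-0.04,1.2],1],[[0,0,-0.05],[0.04,-0.04,1.3],1],[[0,0,-0.05],[0.04,-0.04,1.4],1],[[0,0,-0.05],[0.04,-0.04,1.4],1],[[0,0,-0.05],[0.04,-0.04,1.4],1]]'
python3 - <<'E'
from h import *
plan([582,2,141],12.8)
b=snap('scene');a=snap('top')
f=lambda s,x,y,w,h,k:cv2.resize(s['img'][y:y+h,x:x+w,::-1],(w*k,h*k),interpolation=cv2.INTER_CUBIC)
cv2.imwrite('pics/h2.png',cv2.convertScaleAbs(f(b,290,165,100,80,7),alpha=1.8))
E
```

```text
time: 4.0
position: [582.6, 2.6, 140.6]
tool_rot: [0.0, 0.994, 0.112, 0.0]
wrist_force: [0.1, -0.2, 0.4]
grip_width: 85.4
turn [ 0.001 -0.005  0.011] shift [-0.014  0.01  -0.007]
now [582.6   2.6 140.6] F [ 0.1 -0.2  0.4] w 85.4 t 4.0
```

View pics/h2.png

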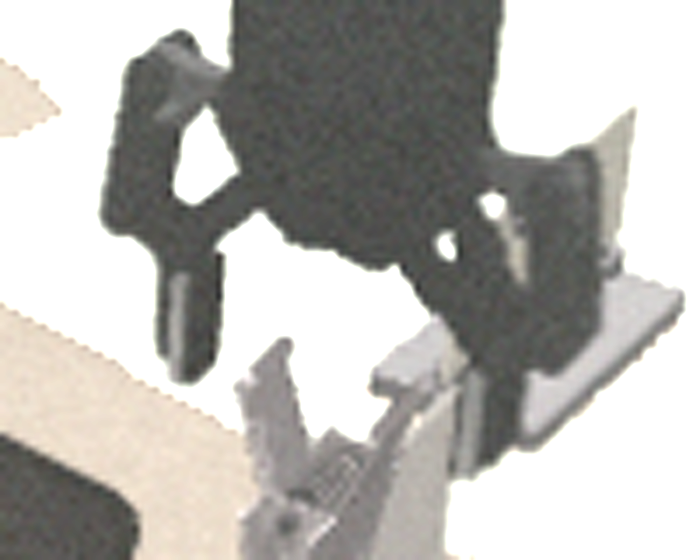

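Fingers at (190,310) and (490,420) straddle the handle tops at (268,365) and (400,400), centred. Closing now.

```bash
python3 -m pendant '[[[0,0,0],[0,0,0],0.7],[[0,0,0],[0,0,0],0.6],[[0,0,0],[0,0,0],0.5],[[0,0,0],[0,0,0],0.4],[[0,0,0],[0,0,0],0.3],[[0,0,0],[0,0,0],0.2],[[0,0,0],[0,0,0],0.1],[[0,0,0],[0,0,0],0],[[0,0,0],[0,0,0],0],[[0,0,0],[0,0,0],0]]' 40
python3 - <<'E'
from h import *
plan([582,2,141],12.8)
b=snap('scene')
f=lambda s,x,y,w,h,k:cv2.resize(s['img'][y:y+h,x:x+w,::-1],(w*k,h*k),interpolation=cv2.INTER_CUBIC)
cv2.imwrite('pics/h3.png',cv2.convertScaleAbs(f(b,290,165,100,80,7),alpha=1.8))
E
```

```text
time: 5.35
position: [582.4, 2.6, 140.3]
tool_rot: [-0.0, 0.994, 0.112, -0.0]
wrist_force: [-0.5, 0.0, -0.8]
grip_width: 19.8
turn [-0.    0.    0.01] shift [-0.01   0.01  -0.014]
now [582.4   2.6 140.3] F [-0.5  0.  -0.8] w 19.8 t 5.35
```

View pics/h3.png

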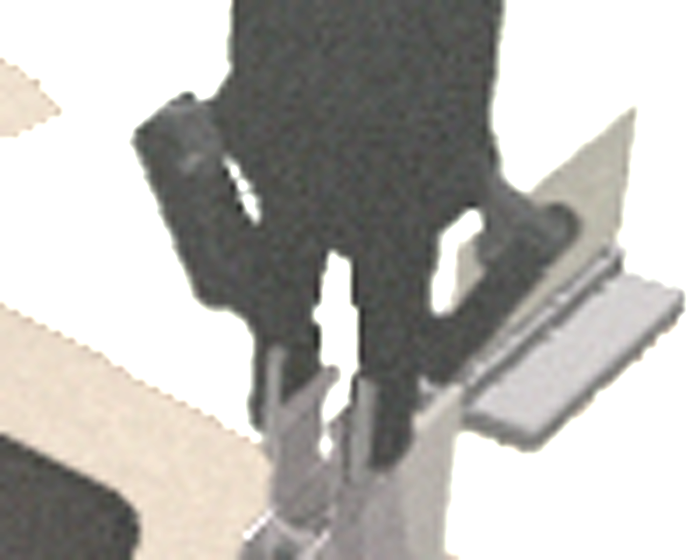

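```bash
python3 -m pendant '[[[0,0,0],[0,0,-0.1],0],[[0,0,0],[0,0,-0.3],0],[[0,0,0],[0,0,-0.55],0],[[0,0,0],[0,0,-0.85],0],[[0,0,0],[0,0,-1.15],0],[[0,0,0],[0,0,-1.45],0],[[0,0,0],[0,0,-1.75],0],[[0,0,0],[0,0,-2.0],0],[[0,0,0],[0,0,-2.15],0],[[0,0,0],[0,0,-2.15],0]]'
python3 - <<'E'
from h import *
plan([475.8,-241,248],-21.4)
b=snap('scene')
f=lambda s,x,y,w,h,k:cv2.resize(s['img'][y:y+h,x:x+w,::-1],(w*k,h*k),interpolation=cv2.INTER_CUBIC)
cv2.imwrite('pics/h4.png',cv2.convertScaleAbs(f(b,290,135,100,110,5),alpha=1.8))
E
```

```text
time: 6.65
position: [582.6, 2.6, 248.3]
tool_rot: [0.0, 0.994, 0.112, 0.0]
wrist_force: [-0.2, -0.7, -0.3]
grip_width: 20.0
turn [-0.    -0.007  5.71 ] shift [-3.168e+00  4.274e+00  4.000e-03]
now [582.6   2.6 248.3] F [-0.2 -0.7 -0.3] w 20.0 t 6.65
```

View pics/h4.png

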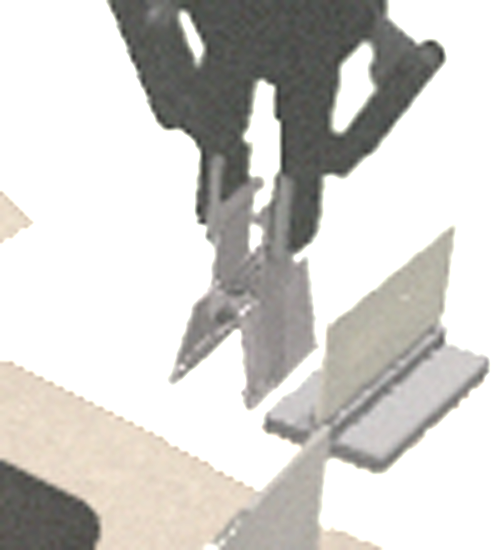

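The clip is held, gaping and upright, and clear of the rail. Jaw tips in the crop are at (175,380), (250,405) and the far corner (312,345). Next I'll check how it sits relative to the TCP.

Run:
```python
from h import *
b=snap('scene');p=arm.get_obs()['position']
a=np.radians(12.85);n=np.array([np.cos(a),np.sin(a),0]);u=np.array([-n[1],n[0],0]);z=np.array([0,0,1])
f=lambda P:((proj(b,P)[0]-[290,135]+.5)*5).round(0)
for nm,k,y in(('L-',-18,-30),('H-',18,-30),('H+',18,30)): print(nm,f(p+k*n+y*u-63*z))
print('d/dn',f(p+20*n)-f(p),'d/du',f(p+20*u)-f(p),'d/dz',f(p+20*z)-f(p))
# mean residual -> offset
M=np.array([[175,380],[250,405],[312,345.]]);W=np.array([p+k*n+y*u-63*z for k,y in((-18,-30),(18,-30),(18,30))])
r=(M/5-.5+[290,135])-proj(b,W);print('res px',r.round(2))
J=np.c_[[(proj(b,p+v)[0]-proj(b,p)[0]) for v in(n,u,z)]].T;print(np.linalg.lstsq(J,r.mean(0),rcond=None)[0],J)
```

```text
L- [165. 374.]
H- [247. 400.]
H+ [313. 336.]
d/dn [47. 13.] d/du [ 23. -20.] d/dz [  4. -47.]
res px [[ 2.02  1.27]
 [ 0.68  0.94]
 [-0.15  1.73]]
[ 2.14210051 -0.2336955  -2.1272556 ] [[ 0.46217417  0.22882604  0.04024465]
 [ 0.13581658 -0.19581858 -0.45845495]]
```

```bash
python3 -m pendant '[[[0,0,0.3],[-0.2,0.2,0],0],[[0,0,1.0],[-0.55,0.75,0],0],[[0,0,1.8],[-1.0,1.35,0],0],[[0,0,2.6],[-1.45,1.95,0],0],[[0,0,3.4],[-1.9,2.55,0],0],[[0,0,4.2],[-2.35,3.15,0],0],[[0,0,5.0],[-2.75,3.7,0],0],[[0,0,5.5],[-3.05,4.1,0],0],[[0,0,5.71],[-3.17,4.27,0],0],[[0,0,5.71],[-3.17,4.27,0],0]]'; python3 -m pendant '[[[0,0,0],[0,0,0],0],[[0,0,0],[0,0,0.1],0],[[0,0,0],[0,0,0.2],0],[[0,0,0],[0,0,0.3],0],[[0,0,0],[0,0,0.4],0],[[0,0,0],[0,0,0.5],0],[[0,0,0],[0,0,0.55],0],[[0,0,0],[0,0,0.6],0],[[0,0,0],[0,0,0.6],0],[[0,0,0],[0,0,0.6],0]]';python3 - <<'E'
from h import *
import pickle
plan([475.8,-241,182],-21.4)
b=snap('scene');t=snap('top');pickle.dump((b,t),open('s1.pkl','wb'))
f=lambda s,x,y,w,h,k:cv2.resize(s['img'][y:y+h,x:x+w,::-1],(w*k,h*k),interpolation=cv2.INTER_CUBIC)
cv2.imwrite('pics/h5.png',cv2.convertScaleAbs(np.hstack([f(b,170,190,80,110,5),f(t,325,172,80,110,5)]),alpha=1.8))
E
```

```text
time: 8.0
position: [474.9, -241.2, 247.6]
tool_rot: [-0.0, 0.983, -0.186, -0.0]
wrist_force: [-0.4, -0.2, -2.3]
grip_width: 20.1
time: 9.25
position: [475.4, -240.9, 217.9]
tool_rot: [0.0, 0.983, -0.186, 0.0]
wrist_force: [-0.3, 0.1, -1.6]
grip_width: 20.1
turn [ 0.    -0.002 -0.   ] shift [0.007 0.    0.719]
now [ 475.4 -240.9  217.9] F [-0.3  0.1 -1.6] w 20.1 t 9.25
```

View pics/h5.png

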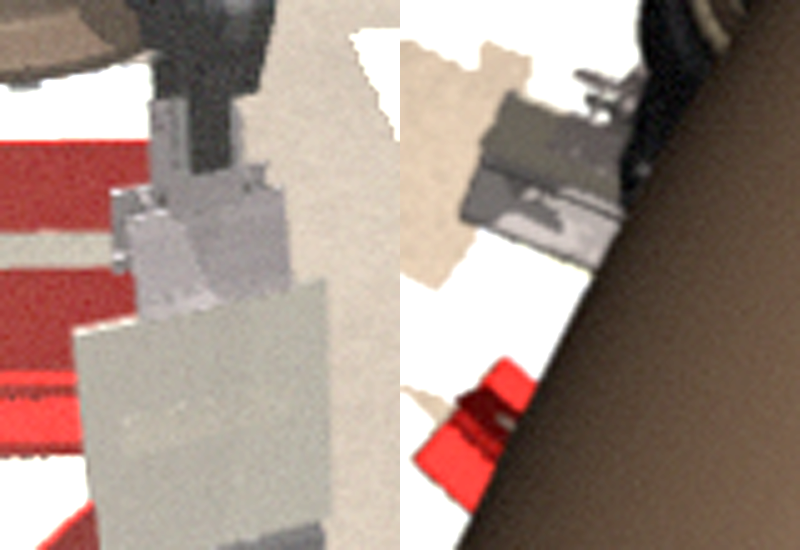

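Left half of the crop: the near jaw's tip line runs (135,318)–(292,290), just at the card's top edge (75,330)–(328,282) and parallel to it. Right half: the arm mostly hides it. I'll compare with the projection.

Run:
```python
from h import *
import pickle
b,t=pickle.load(open('s1.pkl','rb'));p=np.array([475.4,-240.9,217.9])
a=np.radians(-21.4);n=np.array([np.cos(a),np.sin(a),0]);u=np.array([-n[1],n[0],0]);z=np.array([0,0,1])
f=lambda P:((proj(b,P)[0]-[170,190]+.5)*5).round(0)
for k in(15.5,18,21): print('H tips -,+',k,f(p+k*n-30*u-63*z),f(p+k*n+30*u-63*z))
print('L tips',f(p-18*n-30*u-63*z),f(p-18*n+30*u-63*z))
c=np.array([475.8,-241,140])
print('card',f(c-50*u),f(c+50*u),'base foot',f(c-128*z-50*u))
print('rod ends',f(p-25*z-30*u),f(p-25*z+30*u),'handle top H',f(p+11*n+17*z-15*u),f(p+11*n+17*z+15*u))
for v in(n,u,z):print(f(c+20*v)-f(c))
```

```text
H tips -,+ 15.5 [132. 306.] [286. 272.]
H tips -,+ 18 [134. 310.] [288. 275.]
H tips -,+ 21 [136. 314.] [291. 280.]
L tips [107. 258.] [257. 226.]
card [ 71. 328.] [324. 272.] base foot [ 96. 589.]
rod ends [113. 198.] [269. 165.] handle top H [155. 105.] [236.  89.]
[16. 29.]
[ 50. -11.]
[ -2. -44.]
```

Relative to the projections, the jaws and card carry nearly the same residual, so they agree to about 1–2 mm and are parallel. I'll lower the last 36 mm slowly.

```bash
python3 -m pendant '[[[0,0,0],[0,-0.02,0.06],0],[[0,0,0],[0,-0.02,0.14],0],[[0,0,0],[0,-0.02,0.22],0],[[0,0,0],[0,-0.02,0.3],0],[[0,0,0],[0,-0.02,0.38],0],[[0,0,0],[0,-0.02,0.46],0],[[0,0,0],[0,-0.02,0.54],0],[[0,0,0],[0,-0.02,0.62],0],[[0,0,0],[0,-0.02,0.69],0],[[0,0,0],[0,-0.02,0.72],0]]'; python3 -m pendant '[[[0,0,0],[0,0,0],0],[[0,0,0],[0,0,0],0],[[0,0,0],[0,0,0],0],[[0,0,0],[0,0,0],0],[[0,0,0],[0,0,0],0],[[0,0,0],[0,0,0],0],[[0,0,0],[0,0,0],0],[[0,0,0],[0,0,0],0],[[0,0,0],[0,0,0],0],[[0,0,0],[0,0,0],0]]';python3 - <<'E'
from h import *
import pickle
plan([475.8,-241,182],-21.4)
b=snap('scene');t=snap('top');pickle.dump((b,t),open('s2.pkl','wb'))
f=lambda s,x,y,w,h,k:cv2.resize(s['img'][y:y+h,x:x+w,::-1],(w*k,h*k),interpolation=cv2.INTER_CUBIC)
cv2.imwrite('pics/h6.png',cv2.convertScaleAbs(np.hstack([f(b,170,190,80,110,5),f(t,325,172,80,110,5)]),alpha=1.8))
p=arm.get_obs()['position']
a=np.radians(-21.4);n=np.array([np.cos(a),np.sin(a),0]);u=np.array([-n[1],n[0],0]);z=np.array([0,0,1])
g=lambda P:((proj(b,P)[0]-[170,190]+.5)*5).round(0)
print('H tips',g(p+21*n-30*u-63*z),g(p+21*n+30*u-63*z))
p0=pickle.load(open('s0.pkl','rb'))
d=cv2.absdiff(p0['scene']['img'],b['img']).max(2);print('diff card body',d[262:296,195:232].mean(),'foot',d[298:318,195:238].mean())
E
```

```text
time: 10.6
position: [475.7, -239.8, 181.5]
tool_rot: [-0.0, 0.983, -0.186, -0.0]
wrist_force: [-0.3, -0.2, -1.4]
grip_width: 20.1
time: 11.85
position: [475.7, -239.9, 181.8]
tool_rot: [0.0, 0.983, -0.186, 0.0]
wrist_force: [0.1, -0.1, -0.7]
grip_width: 19.7
turn [ 0. -0.  0.] shift [ 0.009  0.02  -0.004]
now [ 475.7 -239.9  181.8] F [ 0.1 -0.1 -0.7] w 19.7 t 11.85
H tips [145. 392.] [296. 357.]
diff card body 3.728139904610493 foot 11.5
```

View pics/h6.png

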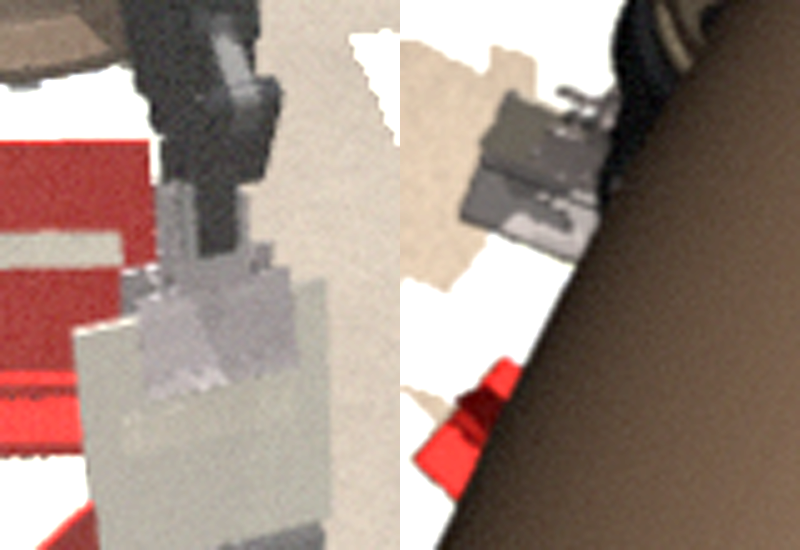

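The near jaw covers the card's front from its top edge down to (147,392)–(298,365), within about 1 mm of the nominal projection. The card's corners are unchanged at (75,330) and (328,282), and the wrist force is about 0. Handing in.

```bash
python3 -c "
from rig import arm
arm.job_done();o=arm.get_obs();print(o['time'],o['wrist_force'],o['grip_width'])"
```

```text
the job is handed in; nothing more can be done
the job is handed in; nothing more can be done
```

I squeezed the clip to its stop with a 40 N grip, lifted it off the rail while it gaped, and lowered it astride the middle of the tall card's top edge. I handed the job in at about 12 s, with the clip still held open.

**What the last checks showed:**
- **Position:** the TCP was at (475.7, -239.9, 181.8) mm, upright and turned parallel to the card. That puts a nominal 20 mm of card between the jaws, measured from the arm's pose and not seen directly.
- **Alignment:** the near jaw's tips matched their projected position to about 1 mm relative to the card.
- **Contact:** wrist force stayed under 1 N, and the card's top corners were at the same pixels as before lowering.

**What was less certain:**
- **Far jaw:** it was hidden behind the card in the scene view and mostly behind the arm from above. Its clearance rests on the clip's symmetry and on there being no contact force.
- **Grip width:** the gripper read 19.7 to 20.1 mm, against the 22 mm stated over the handles at the stop. I put this down to pad compression or sensor offset, since the picture after the lift showed it wide open.
- **Camera agreement:** the two cameras disagreed by about 3 to 6 mm on absolute position. I used the top view and compared jaw with card within a single picture.
- **Stand foot:** the image difference there was 11.5, against 3.7 on the card body. I took this as shadow and did not look closer.
- **Other objects:** I did not compare the low card, jar, carton or mouse before and after. The arm was never sent near them.

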